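# Set the indexed length stop and butt a rail blank against it

### The arm

A 6-joint arm with a two-finger parallel gripper is mounted at the origin on the work surface. World frame = base frame: x ahead of the robot, y to its left, z up, the work surface at z = 0. Lengths are in m, angles in degrees, forces in N, time in s.
With the tool pointing down it reaches from about 0.35 to 0.875 m from the base axis. Payload 4.2 kg.
Tool frame: the origin (TCP) lies at the very end of the fingers, on their centre line; the grasp point (between the pads) lies 19 mm behind it (r.grip_point_offset is the distance from the TCP to the grasp point, in m); z points along the fingers, y is the line along which they close (so a half turn about z gives the same grasp; the last joint's range is limited). The gripper opens to 87 mm and grips with 3 to 60 N. Pads are 19 mm wide; open, the fingers measure 117 mm over their backs; the gripper's body (75 mm by 190 mm) begins 51 mm behind the grasp point.
Start: joints at [82.197, 22.042, 0.453, 0, -68.411, -14.817], TCP at [0.24, 0.577, 0.223] pointing down, gripper open.
Joint ranges: [-179.83, 179.83], [-69.29, 118.12], [-61.27, 80.66], [-181.25, 117.63], [-171.15, -9.14], [-177.46, 177.46]. Speed limits (degrees/s): [159.86, 159.86, 180, 180, 180, 180].

### API

Orientations are given as a 3x3 rotation matrix whose columns are the frame's x, y, z axes.
In Python, from station import r gives the robot as it stands.
- The arm moves only by the tool move_arm, never from a script. Its argument "series" is a list of rows, each a list of 3 entries, a list of its own where there are three numbers: the turn, a rotation vector about the tool's x, y, z as a fraction of full scale, then the shift along the tool's x, y, z as a fraction of full scale, then the opening, from 0 (shut) to 1 (fully open). A call has 1 to 12 rows; each row shifts and turns the commanded pose from where the row before left it, along the tool's axes as they then stand; what a row does not reach is not made up. Full scale, the value 1, is 0.5 m for a shift and 0.1 rad for a turn. A row lasts 1/10 s, in which the tool goes at most 50 mm and 8.59 degrees, less where a joint would pass 70% of its speed; a pose out of reach is approached as far as the arm can. A call with a number of a shift or a turn outside -1 to 1 is refused whole. A call with a gripper value outside its range is refused whole. The fingers move at their own pace and stop on an object; the grip force is fixed at half the most. Time passes only in rows, so rows that do not move let the fingers close. It gives the time, the measured TCP pose, the force, the opening and the grip force at its end, in the units of the state.
- r.sense(): the state, without advancing time (a new reading comes with each control period).
- r.capture(name): name is "scene" or "top"; returns a dict with "img" (400x640x3 uint8, red, green, blue), "fx", "fy", "cx", "cy" (pixels), "origin" and "orientation" of the camera in the world. Camera axes: x right, y up, looking along -z (the intrinsics and any distortion apply to the point x, -y, -z); pixel columns grow to the right and rows downward; lengths in m; the calibration is good to about 2 mm. A picture is of the moment at which its call begins. There is no depth.
- r.finish_job(): hands the job in; it is judged then, once.
Trained networks look in the newest picture that a camera, given by its name, has taken for a name from the list of things; names that differ only in an ending like _2 or _b are one class to them, and where a whole thing is asked for, a point or a joint stands for the part that bears it (a point fixed in the world has none). Each returns a list of dicts, best first, with "score" (0 to 1); they miss things now and then, are a little off and sometimes report something else, mostly with a low value. They report only what shows in the picture. A call takes as long as a camera call. They do not tell look-alikes from the thing itself.
- r.cut_out(target, camera): "pixels" (400x640 bool, what is visible of it) and "centre" ([column, row] in pixels, amid what is visible of it).
- r.pinpoint(target, camera): "centre" ([column, row] in pixels: a listed point, or the origin of a listed thing).
The state is a dict: "time_s": time; "joints": joint angles; "joint_velocities": joint speeds; "effort": joint torques, N m; "tcp_pos": TCP position; "ee_rot": TCP orientation; "wrist_force": force on the tool from outside, world axes, zero at the start; "moment": the same for the moment, N m; "gripper_width": opening from 0.0 (shut) to 1.0 (fully open); "gripper_force": force on a finger pad.
Only numpy, scipy, OpenCV 4.12 (cv2) and the standard library are available. Lean on these libraries where they do the work, as an engineer would, in place of code of your own. Each camera call takes 0.05 s, during which the arm holds its last target. There are 200 camera calls.

### The job

Set the jig's length stop to its third notch: push (do not pinch) the thumb lever all the way back, away from the blank, and press it firmly against its home stop with 10 to 20 N, then click it forward three notches, one at a time, letting it sit still for half a second in each. Then slide the short wooden blank square against the fence and along it until you feel its end butt against the stop, so gently (well under 10 N) that the lever does not click back, and let go. Never load the lever with more than 20 N and leave everything else on the bench alone.

Things in the scene. Friction and masses are not known exactly. Their poses are not given: they have to be found in the camera images.
- jig: grey board 200 x 440 x 15 mm fixed to the bench; origin: centre of its underside; x across it, away from the robot, y along it to the left, z up. The bed (top of the board) is at z 15 mm. On it stand: a square grey index head (120 x 120 mm, top at z 50 mm) centred at x 30, y 145 mm; the lever on that head; a fence; and a sliding end stop
- lever_pivot (a point): point on the lever's vertical pivot axis at the height of the middle of the thumb tab (x 30, y 145, z 85 mm in the jig's frame); axes as the jig's. At lever value v the lever points from here along (-cos(v-0.524), -sin(v-0.524)) in the jig's x, y
- lever_tab (a point): centre of the lever's upright black thumb tab, 80 mm from the pivot axis: 20 mm along the lever, 9 mm thick in the direction of swing, from the steel bar (top at z 67 mm in the jig's frame) up to z 102 mm. About 5 to 7 N here takes the lever out of a notch; half-way to the next the force falls to nothing and it snaps on by itself, leaving the finger; against home the force goes on rising, about 5 N per mm
- index_lever (a joint): turn of the lever about the upward axis, rad; 0 in the home notch, grows (forward) as the tab swings towards the jig's -y, the blank's side. Seven notches, 10 degrees (0.1745 rad, 14 mm at the tab) apart: home 0, the third 0.524, the last 1.047. It starts in the fourth, fifth or sixth notch. A stiff stop lies at -0.01
- stop_face (a point): centre of the end stop's face, looking along the jig's -y; the stop is a steel block 44 mm wide, 32 mm high, 2 mm above the bed; axes as the jig's. The lever drives it by a rack, 8 mm towards -y per notch: at home the face is at y 70, at the third notch at y 46 mm (x -16 mm). A push of more than about 10 N on the face makes the lever click back
- end_stop: the end stop itself: origin at the foot of its face, axes as the jig's
- fence_face (a point): middle of the fence's face, which looks along the jig's -x (towards the blank) at x 4 mm; the fence is a bar 12 mm thick that runs along y and rises only 10 mm above the bed; axes as the jig's
- blank: the short blank itself: plain pale wood, 40 (x) x 120 (y) x 40 (z) mm, about 0.125 kg; origin at the centre of its underside. It starts on the bed clear of fence and stop, up to 0.15 rad out of square; its +y end faces the stop, its +x side the fence
- blank_center (a point): centre of the short blank, half-way up; its y axis runs along the blank's length, its x across
- blank_end (a point): middle of the blank's end that must butt against the stop (60 mm from its centre along its y)
- blank_edge (a point): middle of the blank's long side that must lie on the fence (20 mm from its centre along its x)
- drill_bush: steel drill bush ring 26 mm across, 22 mm high, on the board behind the fence; leave alone; origin at the centre of its underside
- offcut: plywood offcut 45 x 70 x 19 mm, on the board behind the fence; leave alone; origin at the centre of its underside
- glue_bottle: glue bottle 64 mm across, 190 mm tall, on the table to the right; leave alone; origin at the centre of its underside
- screw_box: open green box of screws 90 x 120 x 60 mm, on the table to the left; leave alone; origin at the centre of its underside
- mallet: hammer 280 mm long, lying on the table to the right; leave alone
- tape_roll: roll of tape 100 mm across, 24 mm high, on the table to the left; leave alone; origin at the centre of its underside
Things that resemble listed ones, but are neither listed nor needed, are in the scene too. Leave any green or orange look-alike of the blank alone.

How it is judged (in metres and radians):
On the way, in this order (a step that is already met when the one before it is completed fails the run):
1. the lever is pressed against its home stop with at least 9 N (value of joint index_lever below 0.04 rad and contact force between the fingers and index_lever above 9 N), for 0.2 s.
2. the lever sits in notch 1 (value of joint index_lever between 0.1245 and 0.2245 rad), for 0.3 s.
3. the lever sits in notch 2 (value of joint index_lever between 0.2991 and 0.3991 rad), for 0.3 s.
4. the lever sits in notch 3 (value of joint index_lever between 0.4736 and 0.5736 rad), for 0.3 s.
5. with the lever in notch 3, the blank butts against the stop with at least 1 N (all of step 4 and contact force between blank and end_stop above 1 N), for 0.1 s.
At the end, for the whole second after the job is handed in: The lever rests in the third notch (within 0.05 rad); the short blank lies flat on the bed, its end within 2 mm of the stop, its side within 2 mm of the fence and parallel to it within 0.035 rad, released and at rest (all of step 4 and y of blank_end in the frame of stop_face between -0.002 and 0.003 m and x of blank_edge in the frame of fence_face between -0.002 and 0.003 m and angle between the y axis of blank_center and the y axis of jig, either way round below 0.035 rad and z of blank_center in the frame of jig between 0.031 and 0.039 m and linear speed of blank below 0.01 m/s and velocity of joint index_lever between -0.05 and 0.05 rad/s); the robot touches nothing.
It fails at once if the lever is loaded with more than 25 N (pinched or forced) (contact force between any of the fingers, the arm and index_lever above 25 N).
It fails at once if a bystander is moved by more than 20 mm (distance of any of drill_bush, offcut, glue_bottle, screw_box, mallet, tape_roll from where it was at the start of the episode above 0.02 m).
It also fails if it takes over 72 s, if anything falls off the work surface, if the arm or the gripper's body presses on something with over 40 N, if the wrist force passes 120 N, or if a joint passes its speed limit or range.

## Working session

There is one attempt and no reset: what is moved stays moved. The work goes in short steps, Python scripts to look and compute and a tool call to move; the robot and the scene stay as the last step left them, time stands still between calls to the robot, and variables do not carry over. Pictures are saved under pics/ and viewed, at most 10 in all, crops included, and the job is handed in when it is done.

Besides the shell and the picture viewer there is one more tool, called as name(argument=value, ...) on one line, values as JSON. move_arm: Moves the arm, as the interface text tells. Its arguments: {"type":"object","properties":{"series":{"type":"array"}},"required":["series"]}

```bash
mkdir -p pics; ls
cat > h.py <<'E'
import numpy as np, cv2
from station import r
def proj(c,P):
    R=np.array(c["orientation"]);p=R.T@(np.array(P,float)-np.array(c["origin"]))
    return np.array([c["cx"]+c["fx"]*p[0]/-p[2], c["cy"]+c["fy"]*-p[1]/-p[2]])
def ray(c,uv,z):
    R=np.array(c["orientation"]);d=R@np.array([(uv[0]-c["cx"])/c["fx"],-(uv[1]-c["cy"])/c["fy"],-1.])
    o=np.array(c["origin"],float);return o+d*(z-o[2])/d[2]
def save(c,n): cv2.imwrite("pics/"+n+".png",cv2.cvtColor(c["img"],cv2.COLOR_RGB2BGR))
E
python3 - <<'E'
from h import *
for n in("scene","top"):
    c=r.capture(n);save(c,n+"0");print(n,[k for k in c],c["fx"],c["origin"],np.round(c["orientation"],3).tolist(),{k:v for k,v in c.items() if 'dist' in k})
    for t,z in(("jig",0),("lever_pivot",.085),("lever_tab",.085),("stop_face",.033),("end_stop",.017),("fence_face",.02),("blank",.015),("blank_center",.035),("blank_end",.035),("blank_edge",.035)):
        for d in r.pinpoint(t,n)[:3]: print(t,np.round(d["score"],2),np.round(d["centre"],1),np.round(ray(c,d["centre"],z),4))
print(r.sense())
E
```

```text
pics
scene ['img', 'fx', 'fy', 'cx', 'cy', 'origin', 'orientation'] 414.30528887222516 [1.1129145  0.43764561 1.19858026] [[-0.613, -0.652, 0.447], [0.79, -0.501, 0.352], [-0.006, 0.569, 0.822]] {}
jig 0.7 [330.2 251.5] [0.6004 0.0656 0.    ]
lever_pivot 0.6 [362.3 270.6] [0.6294 0.2045 0.085 ]
lever_tab 0.65 [333.4 249.3] [0.6248 0.0952 0.085 ]
lever_tab 0.57 [367.4 252. ] [0.5697 0.1819 0.085 ]
stop_face 0.65 [343.1 247.7] [0.5787 0.1002 0.033 ]
end_stop 0.73 [341.1 247.5] [0.5747 0.09   0.017 ]
blank 0.9 [354.4 193.8] [3.73e-01 2.00e-04 1.50e-02]
blank 0.74 [327.  224.4] [5.321e-01 3.000e-04 1.500e-02]
blank 0.57 [399.8 222.4] [0.377  0.1891 0.015 ]
blank_center 0.93 [355.8 191.4] [0.3741 0.0055 0.035 ]
blank_center 0.92 [330.8 222.9] [0.5296 0.0141 0.035 ]
blank_center 0.74 [399.8 218.5] [0.3764 0.1853 0.035 ]
blank_end 0.78 [362.2 181.1] [ 0.3235 -0.0025  0.035 ]
blank_end 0.72 [403.3 205.1] [0.3231 0.1663 0.035 ]
blank_end 0.62 [344.3 231.8] [0.53   0.0694 0.035 ]
blank_edge 0.87 [356.3 193. ] [0.3787 0.0108 0.035 ]
blank_edge 0.68 [323.9 225.3] [0.5509 0.0018 0.035 ]
blank_edg
[... 1453 characters left out ...]
108584e+01, -1.48151209e+01]), 'joint_velocities': array([-0.06843838,  0.04118615,  0.03439004,  0.05819056,  0.00734113,
       -0.00297801]), 'effort': array([ 1.72211909e-03, -3.90479636e+01,  1.87624401e+01,  4.22444746e+00,
        1.54909375e-02, -1.42041591e-05]), 'tcp_pos': array([0.24036505, 0.57691257, 0.22255299]), 'ee_rot': array([[ 9.23076257e-01, -3.84616984e-01, -9.15088685e-06],
       [-3.84616984e-01, -9.23076257e-01,  1.34585374e-05],
       [-1.36233484e-05, -8.90366982e-06, -1.00000000e+00]]), 'wrist_force': array([-0.06058883,  0.5135261 , -0.99790811]), 'moment': array([-0.03030856, -0.04050852,  0.01347485]), 'gripper_force': 0.0, 'gripper_width': 1.0015421541062377}
```

Run:
```python
import cv2
a=cv2.imread("pics/top0.png")[120:280,200:360];b=cv2.imread("pics/scene0.png")[160:320,260:420]
cv2.imwrite("pics/t1.png",cv2.resize(a,(600,600),interpolation=cv2.INTER_CUBIC))
cv2.imwrite("pics/s1.png",cv2.resize(b,(600,600),interpolation=cv2.INTER_CUBIC))
```

```text
(no output)
```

View pics/t1.png

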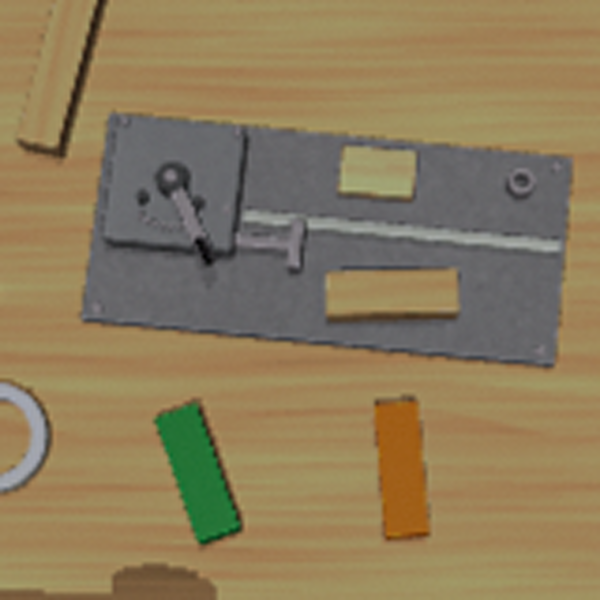

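View pics/s1.png

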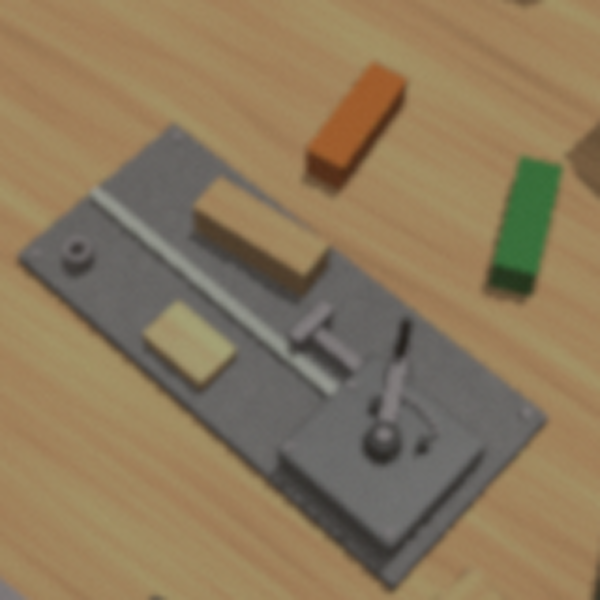

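View pics/scene0.png

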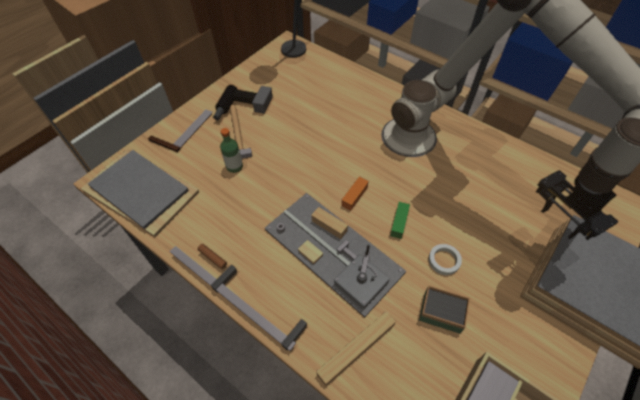

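```bash
cat > fit.py <<'E'
from h import *
from scipy.optimize import least_squares
def J(p,l):
    c,s=np.cos(p[2]),np.sin(p[2]);return np.array([p[0]+c*l[0]-s*l[1],p[1]+s*l[0]+c*l[1],l[2]])
E
python3 - <<'E'
from fit import *
T=r.capture("top");S=r.capture("scene")
f=lambda P,ox,oy:[((x+.5)/3.75-.5+ox,(y+.5)/3.75-.5+oy) for x,y in P]
L=[(.1,.22,.015),(.1,-.22,.015),(-.1,-.22,.015),(-.1,.22,.015)]
ct=f([(110,113),(571,157),(553,364),(83,318)],200,120)
cs=f([(391,585),(22,256),(175,124),(546,420)],260,160)
# refine via board/table edges: subpixel corners
def ref(c,P):
    g=cv2.cvtColor(c["img"],cv2.COLOR_RGB2GRAY);return cv2.cornerSubPix(g,np.float32(P).reshape(-1,1,2),(3,3),(-1,-1),(3,30,.01)).reshape(-1,2)
for nm,a,b in(("manual",ct,cs),):
  for cams in ("T","S","TS"):
    def res(p):
        o=[]
        if "T" in cams:o+=[proj(T,J(p,l))-q for l,q in zip(L,a)]
        if "S" in cams:o+=[proj(S,J(p,l))-q for l,q in zip(L,b)]
        return np.ravel(o)
    s=least_squares(res,[.59,.07,-.1]);print(nm,cams,s.x.round(4),s.fun.round(1))
p=s.x
for n,c in(("top",T),("scene",S)):
    for v in range(7):
        a=v*.17453-.524;q=J(p,(.03-.08*np.cos(a),.145-.08*np.sin(a),.085));print(n,v,proj(c,q).round(1),end=" ")
    print()
    for t in("lever_tab","lever_pivot","stop_face","blank_center","blank_end","fence_face"):
        print(t,[(np.round(d["centre"],1).tolist(),round(d["score"],2)) for d in r.pinpoint(t,n)[:3]])
    print("pivot",proj(c,J(p,(.03,.145,.085))).round(1),"stop",[proj(c,J(p,(-.016,.07-.008*k,.033))).round(1).tolist() for k in(4,5,6)],"fence",proj(c,J(p,(.004,0,.02))).round(1))
# blank: top-face
for c,n in((T,"top"),(S,"scene")):
    for d in r.cut_out("blank",n):
        m=d["pixels"].astype(np.uint8);k=c["img"][m>0].mean(0);print(n,d["score"],np.round(d["centre"],1),k.round(),cv2.minAreaRect(cv2.findNonZero(m)))
E
```

```text
manual T [ 0.5887  0.0654 -0.1003] [-0.5 -0.4  0.6 -0.2  0.6  0.3 -0.8  0.3]
manual S [ 0.5932  0.0696 -0.1089] [ 0.3  1.1 -1.5 -0.8  0.2 -0.6  1.  -0.3]
manual TS [ 0.591   0.0676 -0.1054] [-0.9 -1.3  0.1 -0.6 -0.2 -0.  -1.5 -0.7  0.4 -0.  -1.7 -1.4 -0.1 -1.2
  0.8 -1.5]
top 0 [229.5 183.1] top 1 [233.  185.2] top 2 [236.8 186.7] top 3 [240.9 187.5] top 4 [245.1 187.5] top 5 [249.2 186.9] top 6 [253.2 185.6] 
lever_tab [([254.7, 184.3], 0.73)]
lever_pivot [([247.5, 161.3], 0.89)]
stop_face [([280.6, 183.1], 0.65)]
blank_center [([249.1, 242.4], 0.94), ([306.5, 198.2], 0.91), ([308.1, 244.0], 0.6)]
blank_end [([288.3, 198.3], 0.76), ([307.9, 260.0], 0.75), ([261.3, 263.6], 0.69)]
fence_face [([307.8, 183.4], 0.58), ([279.5, 186.4], 0.36)]
pivot [244.  164.4] stop [[275.1, 184.3], [277.4, 184.5], [279.7, 184.8]] fence [286.8 180.7]
scene 0 [387.8 266. ] scene 1 [385.7 262. ] scene 2 [383.  258.4] scene 3 [379.6 255.3] scene 4 [375.8 252.7] scene 5 [371.5 250.7] scene 6 [367.1 249.4] 
lever_tab [([367.1, 249.1], 0.54)]
lever_pivot [([361.0, 270.3], 0.78)]
stop_face [([315.2, 232.6], 0.
[... 458 characters left out ...]
515380859375, 12.87134075164795), 70.20112609863281)
top 0.76 [305.8 245.3] [159.  95.  24.] ((306.807373046875, 244.38116455078125), (35.490013122558594, 11.679110527038574), 84.80557250976562)
top 0.59 [305.7 198.7] [148. 126.  85.] ((304.5, 198.5), (13.0, 35.0), 90.0)
scene 0.78 [397.3 218.3] [ 59. 104.  56.] ((399.4230651855469, 218.88461303710938), (11.7669677734375, 34.516441345214844), 11.309932708740234)
scene 0.77 [353.2 192.4] [139.  84.  43.] ((353.62548828125, 192.58583068847656), (14.203971862792969, 34.141658782958984), 34.38034439086914)
scene 0.64 [329.2 219.8] [132. 110.  79.] ((328.6868591308594, 221.8376922607422), (38.428627014160156, 16.00540542602539), 30.5792236328125)
```

```bash
cat >> fit.py <<'E'
p=np.array([.591,.0676,-.1054]); 
def tool(v,f,dr=0,z=.073):  # TCP + yaw (deg) at lever value v, f forward of tab centre
    a=v-.524;u=np.array([-np.cos(a),-np.sin(a)]);t=np.array([np.sin(a),-np.cos(a)])
    l=np.array([.03,.145])+(.08+dr)*u+f*t;w=J(p,(l[0],l[1],z));return w,np.degrees(np.arctan2(t[1],t[0])+p[2])
def delta(P,yaw=None):
    s=r.sense();R=np.array(s["ee_rot"]);d=R.T@(np.array(P)-s["tcp_pos"]);a=np.degrees(np.arctan2(R[1,0],R[0,0]))
    print("t",s["time_s"],"tcp",np.round(s["tcp_pos"],4),"yaw",round(a,2),"F",np.round(s["wrist_force"],2),"shift mm tool",np.round(d*1e3,1),"turn units",None if yaw is None else np.round(np.radians((a-yaw+180)%360-180)/.1,3))
E
python3 - <<'E'
from fit import *
w,y=tool(1.047,.026,0,.15);print("tab model",tool(1.047,0,0,.085)[0],w,y);delta(w,y)
c=r.capture("top");print(ray(c,(254.7,184.3),.085));c=r.capture("scene");print(ray(c,(367.1,249.1),.085))
E
```

```text
tab model [0.56296304 0.17619375 0.085     ] [0.57350781 0.15242806 0.15      ] -66.07328247533682
t 1.9 tcp [0.2404 0.5769 0.2225] yaw -22.62 F [-0.08  0.3   0.05] shift mm tool [470.8 263.7  72.5] turn units 7.584
[0.56733832 0.17131695 0.085     ]
[0.56205825 0.17559589 0.085     ]
```

move_arm(series=[[[0,0,0],[0.0785,0.044,0],0],[[0,0,0],[0.0785,0.044,0],0],[[0,0,0],[0.0785,0.044,0],0],[[0,0,0],[0.0785,0.044,0],0],[[0,0,0],[0.0785,0.044,0],0],[[0,0,0],[0.0785,0.044,0],0],[[0,0,0],[0.0785,0.044,0],0],[[0,0,0],[0.0785,0.044,0],0],[[0,0,0],[0.0785,0.044,0],0],[[0,0,0],[0.0785,0.044,0],0],[[0,0,0],[0.0785,0.044,0],0],[[0,0,0],[0.0785,0.044,0],0]])

```text
time_s: 3.2
tcp_pos: [0.5746, 0.1505, 0.2228]
ee_rot: [[0.923, -0.384, 0.0], [-0.384, -0.923, 0.0], [0.0, -0.0, -1.0]]
wrist_force: [0.8, 0.6, -0.1]
gripper_width: 0.034
gripper_force: 0.0
```

move_arm(series=[[[0,0,0.948],[0,0,0.018],0],[[0,0,0.948],[0,0,0.018],0],[[0,0,0.948],[0,0,0.018],0],[[0,0,0.948],[0,0,0.018],0],[[0,0,0.948],[0,0,0.018],0],[[0,0,0.948],[0,0,0.018],0],[[0,0,0.948],[0,0,0.018],0],[[0,0,0.948],[0,0,0.018],0],[[0,0,0],[0,0,0],0],[[0,0,0],[0,0,0],0]])

```text
time_s: 4.2
tcp_pos: [0.5738, 0.1521, 0.1507]
ee_rot: [[0.408, -0.913, 0.0], [-0.913, -0.408, -0.0], [0.0, -0.0, -1.0]]
wrist_force: [0.1, -0.1, -0.5]
gripper_width: 0.009
gripper_force: 0.0
```

Run:
```python
from fit import *
w,y=tool(1.047,.026,0,.074);delta(w,y)
c=r.capture("top");cs=r.capture("scene");a=cv2.resize(c["img"][130:220,210:300],(390,390),interpolation=2);b=cv2.resize(cs["img"][200:290,310:400],(390,390),interpolation=2)
save({"img":np.hstack([a,b])},"a2")
```

```text
t 4.2 tcp [0.5738 0.1521 0.1507] yaw -65.95 F [ 0.1  -0.09 -0.52] shift mm tool [-0.4  0.1 76.7] turn units 0.022
```

View pics/a2.png

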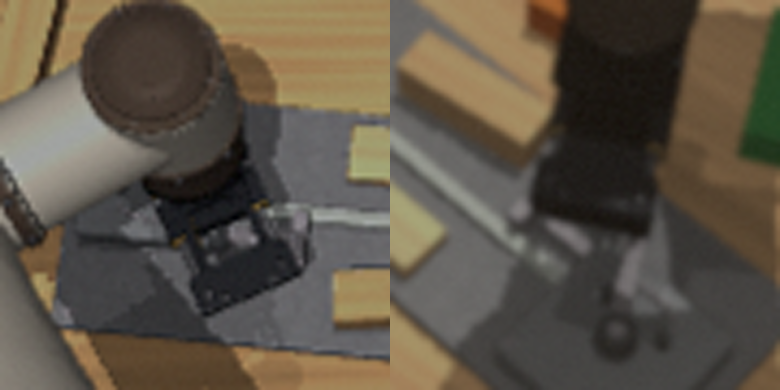

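move_arm(series=[[[0,0,0],[0,0,0.02],0],[[0,0,0],[0,0,0.02],0],[[0,0,0],[0,0,0.02],0],[[0,0,0],[0,0,0.02],0],[[0,0,0],[0,0,0.01],0],[[0,0,0],[0,0,0.004],0],[[0,0,0],[0,0,0.004],0],[[0,0,0],[0,0,0.004],0]])

```text
time_s: 5.1
tcp_pos: [0.5739, 0.1522, 0.0998]
ee_rot: [[0.406, -0.914, 0.001], [-0.914, -0.406, 0.0], [0.0, -0.001, -1.0]]
wrist_force: [-1.0, -0.7, -0.2]
gripper_width: 0.002
gripper_force: 0.0
```

move_arm(series=[[[0,0,0],[0,0,0.02],0],[[0,0,0],[0,0,0.02],0],[[0,0,0],[0,0,0.01],0],[[0,0,0],[0,0,0],0],[[0,0,0],[0,0,0],0]])

```text
time_s: 5.6
tcp_pos: [0.5737, 0.152, 0.0744]
ee_rot: [[0.406, -0.914, -0.0], [-0.914, -0.406, -0.0], [0.0, 0.0, -1.0]]
wrist_force: [-0.8, 0.9, 0.5]
gripper_width: 0.003
gripper_force: 0.0
```

move_arm(series=[[[0,0,0],[-0.006,0,0],0],[[0,0,0],[-0.006,0,0],0],[[0,0,0],[-0.006,0,0],0],[[0,0,0],[-0.004,0,0],0],[[0,0,0],[-0.004,0,0],0],[[0,0,0],[0,0,0],0]])

```text
time_s: 6.2
tcp_pos: [0.5687, 0.1632, 0.0748]
ee_rot: [[0.406, -0.914, 0.001], [-0.914, -0.406, -0.001], [0.001, -0.0, -1.0]]
wrist_force: [2.2, -4.2, 0.4]
gripper_width: 0.004
gripper_force: 2.2
```

move_arm(series=[[[0,0,0.436],[-0.007,0.0012,0],0],[[0,0,0.436],[-0.007,0.0012,0],0],[[0,0,0.436],[-0.007,0.0012,0],0],[[0,0,0.436],[-0.007,0.0012,0],0],[[0,0,0.436],[-0.007,0.0012,0],0],[[0,0,0.436],[-0.007,0.0012,0],0],[[0,0,0.436],[-0.007,0.0012,0],0],[[0,0,0.436],[-0.007,0.0012,0],0],[[0,0,0.436],[-0.007,0.0012,0],0],[[0,0,0.436],[-0.007,0.0012,0],0]])

```text
time_s: 7.2
tcp_pos: [0.5549, 0.1959, 0.0746]
ee_rot: [[-0.021, -1.0, -0.0], [-1.0, 0.021, -0.001], [0.001, 0.0, -1.0]]
wrist_force: [0.9, -0.7, -0.3]
gripper_width: 0.006
gripper_force: 0.4
```

Run:
```python
from fit import *
for v in(.611,):
    w,y=tool(v,.013,0,.074);delta(w,y)
```

```text
t 7.2 tcp [0.5549 0.1959 0.0746] yaw -91.19 F [ 0.92 -0.75 -0.33] shift mm tool [-1.3 -0.9  0.6] turn units -0.024
```

move_arm(series=[[[0,0,0.436],[-0.007,0.0012,0],0],[[0,0,0.436],[-0.007,0.0012,0],0],[[0,0,0.436],[-0.007,0.0012,0],0],[[0,0,0.436],[-0.007,0.0012,0],0],[[0,0,0.436],[-0.007,0.0012,0],0],[[0,0,0.436],[-0.007,0.0012,0],0],[[0,0,0.436],[-0.007,0.0012,0],0],[[0,0,0.436],[-0.007,0.0012,0],0],[[0,0,0.436],[-0.007,0.0012,0],0],[[0,0,0.436],[-0.007,0.0012,0],0],[[0,0,0.436],[-0.007,0.0012,0],0],[[0,0,0],[0,0,0],0]])

```text
time_s: 8.4
tcp_pos: [0.5568, 0.2342, 0.0744]
ee_rot: [[-0.478, -0.878, -0.002], [-0.878, 0.478, -0.002], [0.002, 0.001, -1.0]]
wrist_force: [-0.1, -1.6, 1.1]
gripper_width: 0.005
gripper_force: 1.4
```

Run:
```python
from fit import *
w,y=tool(0,.013,0,.074);delta(w,y)
```

```text
t 8.4 tcp [0.5568 0.2342 0.0744] yaw -118.56 F [-0.11 -1.64  1.11] shift mm tool [-13.   -0.9   0.3] turn units 1.309
```

move_arm(series=[[[0,0,0.436],[-0.007,0.0012,0],0],[[0,0,0.436],[-0.007,0.0012,0],0],[[0,0,0.436],[-0.006,0.001,0],0],[[0,0,0],[-0.002,0,0],0],[[0,0,0],[0,0,0],0]])

```text
time_s: 8.9
tcp_pos: [0.5604, 0.244, 0.0744]
ee_rot: [[-0.587, -0.809, -0.003], [-0.809, 0.587, -0.003], [0.004, 0.001, -1.0]]
wrist_force: [-2.7, -4.9, 2.5]
gripper_width: 0.005
gripper_force: 2.5
```

move_arm(series=[[[0,0,0],[-0.002,0,0],0],[[0,0,0],[-0.002,0,0],0],[[0,0,0],[0,0,0],0]])

```text
time_s: 9.2
tcp_pos: [0.5604, 0.2441, 0.0744]
ee_rot: [[-0.588, -0.809, -0.006], [-0.809, 0.588, -0.005], [0.008, 0.002, -1.0]]
wrist_force: [-4.9, -7.1, 4.9]
gripper_width: 0.002
gripper_force: 4.4
```

Run:
```python
from fit import *
w,y=tool(0,.013,0,.074);delta(w,y)
c=r.capture("top");cs=r.capture("scene");a=cv2.resize(c["img"][130:220,210:300],(390,390),interpolation=2);b=cv2.resize(cs["img"][220:310,320:410],(390,390),interpolation=2)
save({"img":np.hstack([a,b])},"a3")
for n in("top","scene"):print([(np.round(d["centre"],1).tolist(),round(d["score"],2)) for t in ("stop_face","lever_tab") for d in r.pinpoint(t,n)[:2]])
print([proj(k,J(p,(-.016,.07-.008*i,.033))).round(1).tolist() for k in(c,cs) for i in (0,1)])
```

```text
t 9.2 tcp [0.5604 0.2441 0.0744] yaw -126.0 F [-4.89 -7.06  4.87] shift mm tool [-2.9 -2.   0.3] turn units 0.01
[([266.1, 185.0], 0.51), ([245.6, 162.3], 0.68)]
[([353.0, 257.5], 0.5), ([387.0, 266.1], 0.5)]
[[265.8, 183.4], [268.2, 183.6], [352.4, 255.2], [350.5, 253.6]]
```

View pics/a3.png

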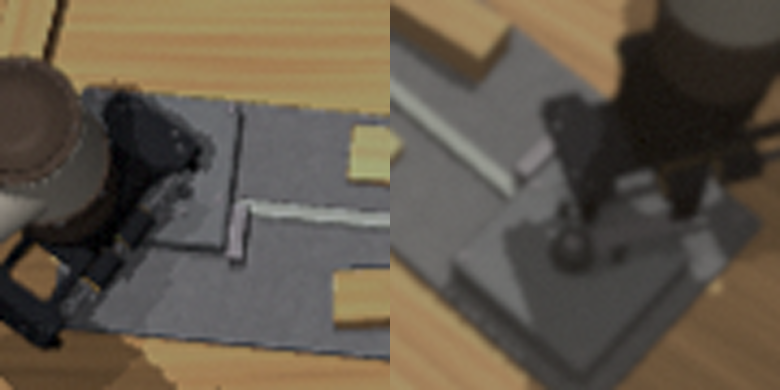

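move_arm(series=[[[0,0,0],[-0.002,0,0],0],[[0,0,0],[-0.002,0,0],0],[[0,0,0],[0,0,0],0],[[0,0,0],[0,0,0],0]])

```text
time_s: 9.9
tcp_pos: [0.5603, 0.2441, 0.0743]
ee_rot: [[-0.588, -0.809, -0.009], [-0.809, 0.588, -0.008], [0.012, 0.003, -1.0]]
wrist_force: [-6.3, -10.0, 7.6]
gripper_width: 0.007
gripper_force: 6.3
```

move_arm(series=[[[0,0,0],[-0.002,0,0],0],[[0,0,0],[0,0,0],0],[[0,0,0],[0,0,0],0],[[0,0,0],[0,0,0],0]])

```text
time_s: 10.3
tcp_pos: [0.5603, 0.2442, 0.0743]
ee_rot: [[-0.588, -0.809, -0.011], [-0.808, 0.588, -0.009], [0.014, 0.003, -1.0]]
wrist_force: [-7.2, -12.1, 8.3]
gripper_width: 0.002
gripper_force: 7.2
```

move_arm(series=[[[0,0,0],[0.006,0,0],0],[[0,0,0],[0.006,0,0],0],[[0,0,0],[0.01,-0.002,0],0],[[0,0,0],[0.01,-0.002,0],0],[[0,0,0],[0,0,-0.03],0],[[0,0,0],[0,0,-0.04],0],[[0,0,0],[0,0,-0.04],0],[[0,0,0],[-0.03,0,0],0],[[0,0,0],[-0.04,0,0],0],[[0,0,0],[-0.04,0,0],0],[[0,0,0],[0,0,0],0],[[0,0,0],[0,0,0],0]])

```text
time_s: 11.5
tcp_pos: [0.589, 0.28, 0.129]
ee_rot: [[-0.588, -0.809, -0.001], [-0.809, 0.588, 0.0], [0.0, 0.0, -1.0]]
wrist_force: [-0.1, -0.2, -0.4]
gripper_width: 0.008
gripper_force: 0.0
```

Run:
```python
from fit import *
w,y=tool(0,-.023,0,.074);delta(w,y);print(w)
print([proj(c,J(p,(-.016,.07-.008*i,.033))).round(1).tolist() for c in [r.capture("top")] for i in (0,1)])
for t in ("stop_face","lever_tab"):print([(np.round(d["centre"],1).tolist(),round(d["score"],2)) for d in r.pinpoint(t,"top")[:2]])
```

```text
t 11.5 tcp [0.589 0.28  0.129] yaw -126.0 F [-0.09 -0.24 -0.45] shift mm tool [ 6.9 -0.1 55. ] turn units 0.011
[0.58495694 0.27432473 0.074     ]
[[265.8, 183.4], [268.2, 183.6]]
[([268.2, 185.6], 0.61)]
[([230.5, 182.6], 0.74), ([201.2, 237.4], 0.64)]
```

move_arm(series=[[[0,0,0],[0.014,0,0.02],0],[[0,0,0],[0,0,0.03],0],[[0,0,0],[0,0,0.03],0],[[0,0,0],[0,0,0.03],0],[[0,0,0],[0.008,0,0],0],[[0,0,0],[0.004,0,0],0],[[0,0,0],[0,0,0],0]])

```text
time_s: 12.35
tcp_pos: [0.5817, 0.269, 0.0755]
ee_rot: [[-0.588, -0.809, 0.001], [-0.809, 0.588, 0.001], [-0.001, -0.001, -1.0]]
wrist_force: [0.1, 1.1, 0.5]
gripper_width: 0.004
gripper_force: 0.0
```

move_arm(series=[[[0,0,0],[0.004,0,0],0],[[0,0,0],[0.004,0,0],0],[[0,0,0],[0,0,0],0]])

```text
time_s: 12.65
tcp_pos: [0.5801, 0.267, 0.0755]
ee_rot: [[-0.588, -0.809, 0.003], [-0.809, 0.588, 0.002], [-0.004, -0.001, -1.0]]
wrist_force: [1.0, 2.6, 0.5]
gripper_width: 0.001
gripper_force: 1.3
```

move_arm(series=[[[0,0,0],[0.003,0,0],0],[[0,0,0],[0,0,0],0]])

```text
time_s: 12.85
tcp_pos: [0.5799, 0.2666, 0.0756]
ee_rot: [[-0.587, -0.809, 0.004], [-0.809, 0.587, 0.004], [-0.006, -0.002, -1.0]]
wrist_force: [2.0, 4.3, -0.5]
gripper_width: 0.003
gripper_force: 2.6
```

move_arm(series=[[[0,0,-0.125],[0.002,0.0004,0],0],[[0,0,-0.125],[0.002,0.0004,0],0],[[0,0,-0.125],[0.002,0.0004,0],0],[[0,0,0],[0,0,0],0]])

```text
time_s: 13.25
tcp_pos: [0.5772, 0.2639, 0.0755]
ee_rot: [[-0.557, -0.831, 0.003], [-0.831, 0.557, 0.002], [-0.003, -0.001, -1.0]]
wrist_force: [1.3, 3.3, 2.4]
gripper_width: 0.007
gripper_force: 1.6
```

move_arm(series=[[[0,0,-0.125],[0.002,0.0004,0],0],[[0,0,-0.125],[0.002,0.0004,0],0],[[0,0,0],[0,0,0],0]])

```text
time_s: 13.55
tcp_pos: [0.5732, 0.2598, 0.0737]
ee_rot: [[-0.537, -0.844, -0.004], [-0.844, 0.537, -0.002], [0.004, 0.002, -1.0]]
wrist_force: [0.0, 0.2, -0.0]
gripper_width: 0.008
gripper_force: 0.0
```

move_arm(series=[[[0,0,0],[0,0,0],0],[[0,0,0],[0,0,0],0],[[0,0,0],[0,0,0],0],[[0,0,0],[0,0,0],0],[[0,0,0],[0,0,0],0]])

```text
time_s: 14.05
tcp_pos: [0.5746, 0.2612, 0.0745]
ee_rot: [[-0.537, -0.844, -0.0], [-0.844, 0.537, -0.0], [0.0, 0.0, -1.0]]
wrist_force: [-0.2, 0.0, -0.3]
gripper_width: 0.008
gripper_force: 0.0
```

```bash
cat > st.py <<'E'
from fit import *
p[:]=[.591,.0676,-.1054]
s=r.sense();R=s["ee_rot"];a=np.arctan2(R[1,0],R[0,0])
# fit offset so that v=0 contact (f=-.015) is at (.580,.2669)
w,_=tool(0,-.015);off=np.array([.580,.2669])-w[:2]
print("off",off.round(4),"v by yaw",round(a-p[2]+np.pi/2-.0+.524,3))
for v in np.radians(10)*np.arange(4):
    w,y=tool(v,-.015);d=R.T@np.r_[w[:2]+off-s["tcp_pos"][:2],0];print(round(v,3),"to contact",(d*1e3).round(1),"turn",round((a-np.radians(y))/.1,2))
E
python3 st.py
```

```text
off [-0.0002 -0.001 ] v by yaw 0.063
0.0 to contact [-7.7 -1.5 -0. ] turn 0.63
0.175 to contact [6.3 0.8 0. ] turn -1.11
0.349 to contact [20.5  0.6  0. ] turn -2.86
0.524 to contact [34.5 -2.1  0. ] turn -4.61
```

move_arm(series=[[[0,0,-0.5],[0.004,0.0006,0],0],[[0,0,-0.5],[0.004,0.0006,0],0],[[0,0,-0.1],[0.003,0.0004,0],0],[[0,0,0],[0.002,0,0],0],[[0,0,0],[0,0,0],0]])

```text
time_s: 14.55
tcp_pos: [0.5711, 0.2567, 0.0746]
ee_rot: [[-0.441, -0.897, 0.001], [-0.897, 0.441, 0.001], [-0.002, -0.0, -1.0]]
wrist_force: [0.6, 2.0, -1.3]
gripper_width: 0.002
gripper_force: 1.1
```

move_arm(series=[[[0,0,0],[0.003,0,0],0],[[0,0,0],[0,0,0],0]])

```text
time_s: 14.75
tcp_pos: [0.5709, 0.2562, 0.0747]
ee_rot: [[-0.441, -0.898, 0.002], [-0.898, 0.441, 0.003], [-0.004, -0.001, -1.0]]
wrist_force: [0.7, 5.2, -2.7]
gripper_width: 0.003
gripper_force: 2.5
```

move_arm(series=[[[0,0,-0.125],[0.002,0.0004,0],0],[[0,0,-0.125],[0.002,0.0004,0],0],[[0,0,-0.125],[0.002,0.0004,0],0],[[0,0,-0.125],[0.002,0.0004,0],0],[[0,0,-0.125],[0.002,0.0004,0],0],[[0,0,0],[0,0,0],0]])

```text
time_s: 15.35
tcp_pos: [0.5665, 0.2495, 0.0744]
ee_rot: [[-0.384, -0.923, -0.002], [-0.923, 0.384, -0.002], [0.002, 0.001, -1.0]]
wrist_force: [0.2, -0.1, -0.7]
gripper_width: 0.003
gripper_force: 0.0
```

```bash
python3 st.py
```

```text
off [-0.0002 -0.001 ] v by yaw 0.235
0.0 to contact [-21.2  -5.8  -0.1] turn 2.35
0.175 to contact [-7.8 -1.2 -0. ] turn 0.61
0.349 to contact [6.2 1.1 0. ] turn -1.14
0.524 to contact [20.4  0.9  0. ] turn -2.88
```

Snapped to notch 2. Hold half a second, then approach again.

move_arm(series=[[[0,0,0],[0,0,0],0],[[0,0,0],[0,0,0],0],[[0,0,0],[0,0,0],0],[[0,0,0],[0,0,0],0],[[0,0,0],[0,0,0],0],[[0,0,-0.5],[0.004,0.0008,0],0],[[0,0,-0.5],[0.004,0.0008,0],0],[[0,0,-0.1],[0.003,0.0006,0],0],[[0,0,0],[0.002,0,0],0],[[0,0,0],[0,0,0],0]])

```text
time_s: 16.35
tcp_pos: [0.564, 0.245, 0.0746]
ee_rot: [[-0.281, -0.96, 0.0], [-0.96, 0.281, 0.0], [-0.001, -0.0, -1.0]]
wrist_force: [-0.8, 1.8, -0.6]
gripper_width: 0.007
gripper_force: 0.5
```

move_arm(series=[[[0,0,0],[0.003,0,0],0],[[0,0,0],[0,0,0],0]])

```text
time_s: 16.55
tcp_pos: [0.5639, 0.2445, 0.0746]
ee_rot: [[-0.28, -0.96, 0.001], [-0.96, 0.28, 0.002], [-0.002, -0.001, -1.0]]
wrist_force: [-0.2, 5.6, -1.5]
gripper_width: 0.006
gripper_force: 2.3
```

move_arm(series=[[[0,0,-0.125],[0.002,0.0004,0],0],[[0,0,-0.125],[0.002,0.0004,0],0],[[0,0,-0.125],[0.002,0.0004,0],0],[[0,0,-0.125],[0.002,0.0004,0],0],[[0,0,-0.125],[0.002,0.0004,0],0],[[0,0,0],[0,0,0],0],[[0,0,0],[0,0,0],0],[[0,0,0],[0,0,0],0],[[0,0,0],[0,0,0],0],[[0,0,0],[0,0,0],0]])

```text
time_s: 17.55
tcp_pos: [0.5613, 0.2384, 0.0745]
ee_rot: [[-0.22, -0.976, -0.0], [-0.976, 0.22, -0.0], [0.0, 0.0, -1.0]]
wrist_force: [0.4, -0.2, 0.6]
gripper_width: 0.008
gripper_force: 0.0
```

```bash
python3 st.py
```

```text
off [-0.0002 -0.001 ] v by yaw 0.408
0.0 to contact [-31.9 -12.   -0. ] turn 4.08
0.175 to contact [-19.5  -5.2  -0. ] turn 2.33
0.349 to contact [-6.1 -0.5 -0. ] turn 0.59
0.524 to contact [8.  1.7 0. ] turn -1.16
```

move_arm(series=[[[0,0,0],[-0.016,0,0],0],[[0,0,0],[0,0,-0.04],0],[[0,0,0],[0,0,-0.06],0],[[0,0,0],[0,0,-0.08],0],[[0,0,0],[0.08,0,-0.06],0],[[0,0,0],[0.09,0,0],0.7],[[0,0,0],[0.09,0,0],0.7],[[0,0,0],[0.09,0,0],0.7],[[0,0,0],[0.09,0,0],0.7],[[0,0,0],[0,0,0],0.7]])

```text
time_s: 18.55
tcp_pos: [0.5132, 0.0285, 0.1949]
ee_rot: [[-0.224, -0.975, -0.001], [-0.975, 0.224, -0.0], [0.001, 0.001, -1.0]]
wrist_force: [0.6, 0.9, 0.0]
gripper_width: 0.373
gripper_force: 0.0
```

```bash
cat > bl.py <<'E'
from fit import *
from scipy.optimize import minimize
def box(q,h=(.02,.06),z=(.015,.055)):
    return [J((q[0],q[1],q[2]),(i*h[0],j*h[1],k)) for i in(-1,1) for j in(-1,1) for k in z]
def mask(c,roi,u=4):
    x0,y0,x1,y1=roi;im=cv2.resize(c["img"][y0:y1,x0:x1],None,fx=u,fy=u,interpolation=cv2.INTER_CUBIC).astype(int)
    m=((im[...,0]-im[...,2])>28).astype(np.uint8)
    n,l,st,_=cv2.connectedComponentsWithStats(m);k=1+np.argmax(st[1:,4]);return (l==k).astype(np.uint8)
def fitb(views,q0):
    def cost(q):
        e=0
        for c,roi,m in views:
            P=np.array([proj(c,w) for w in box(q)]);P=((P+.5-roi[:2])*4-.5)
            h=cv2.convexHull(np.float32(P));f=np.zeros(m.shape,np.uint8);cv2.fillPoly(f,[np.int32(np.round(h*16))],1,shift=4);e+=np.sum(f!=m)/m.sum()
        return e
    s=minimize(cost,q0,method="Nelder-Mead",options=dict(initial_simplex=np.array(q0)+np.array([[0,0,0],[.01,0,0],[0,.01,0],[0,0,.08]]),xatol=1e-4,fatol=1e-4));return s.x,s.fun
E
python3 - <<'E'
from bl import *
T=r.capture("top");S=r.capture("scene")
V=[]
for n,c,roi in(("top0",T,(280,188,328,210)),("scene0",S,(308,204,352,242))):
    d=dict(c);d["img"]=cv2.cvtColor(cv2.imread(f"pics/{n}.png"),cv2.COLOR_BGR2RGB);V.append((d,np.array(roi),mask(d,roi)));print(n,V[-1][2].sum()/16)
for vs in(V[:1],V[1:],V):print(fitb(vs,[.527,.003,.03]))
q=fitb(V,[.527,.003,.03])[0]
delta([q[0],q[1],.1],-90+np.degrees(q[2]))
P=r.pinpoint("stop_face","scene")+r.pinpoint("lever_tab","scene")
print([(np.round(d["centre"],1).tolist(),round(d["score"],2)) for d in P],[proj(S,J(p,(-.016,.07-.008*i,.033))).round(1).tolist() for i in (2,3,4)])
save({"img":np.hstack([cv2.resize(S["img"][200:300,310:410],(390,390),interpolation=2),cv2.resize(cv2.merge([V[1][2]*255]*3),(390,390))])},"a4")
E
```

```text
top0 467.0625
scene0 955.375
(array([0.52969409, 0.00652274, 0.02682439]), np.float64(0.04897631473303894))
(array([0.52654512, 0.00678204, 0.13534134]), np.float64(0.42862750228967683))
(array([0.52921512, 0.00681237, 0.01979767]), np.float64(0.49251347329342415))
t 18.65 tcp [0.515  0.0314 0.195 ] yaw -102.77 F [0.35 0.57 0.04] shift mm tool [ 20.9 -19.2  95. ] turn units -2.428
[([346.6, 252.1], 0.65), ([380.1, 255.7], 0.76), ([349.6, 253.6], 0.38)] [[348.6, 252.1], [346.7, 250.5], [344.8, 249.0]]
```

View pics/a4.png

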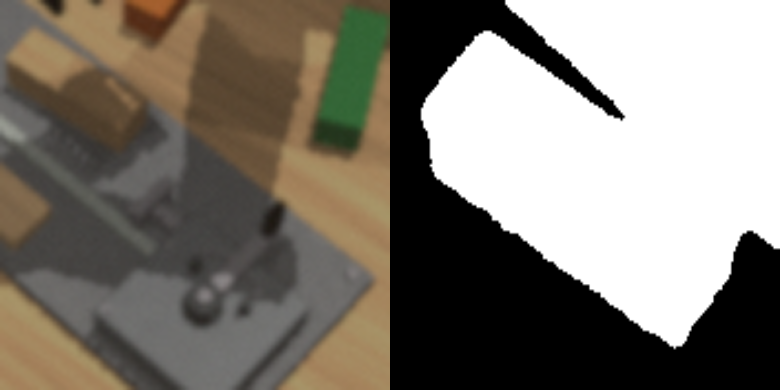

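move_arm(series=[[[0,0,-0.834],[0,0,0],0.7],[[0,0,-0.833],[0,0,0],0.7],[[0,0,-0.833],[0,0,0],0.7],[[0,0,0],[0.048,-0.03,0.05],0.7],[[0,0,0],[0,0,0.08],0.7],[[0,0,0],[0,0,0.08],0.7],[[0,0,0],[0,0,0],0.7],[[0,0,0],[0,0,0],0.7]])

```text
time_s: 19.55
tcp_pos: [0.5312, 0.0093, 0.0897]
ee_rot: [[0.031, -1.0, -0.001], [-1.0, -0.031, -0.001], [0.001, 0.001, -1.0]]
wrist_force: [0.6, 0.3, 0.2]
gripper_width: 0.698
gripper_force: 0.0
```

Run:
```python
from bl import *
delta([.531,.008,.033],-88.45)
T=r.capture("top");S=r.capture("scene")
save({"img":np.hstack([cv2.resize(T["img"][160:230,270:340],(390,390),interpolation=2),cv2.resize(S["img"][180:250,290:360],(390,390),interpolation=2)])},"a5")
```

```text
t 19.55 tcp [0.5312 0.0093 0.0897] yaw -88.22 F [0.61 0.34 0.22] shift mm tool [ 1.2  0.2 56.7] turn units 0.04
```

View pics/a5.png

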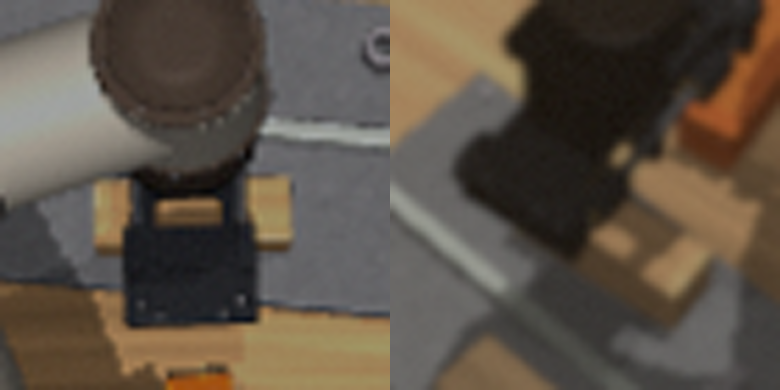

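move_arm(series=[[[0,0,0],[0,0,0.03],0.7],[[0,0,0],[0,0,0.03],0.7],[[0,0,0],[0,0,0.01],0.7],[[0,0,0],[0,0,0.01],0.7],[[0,0,0],[0,0,0],0.7]])

```text
time_s: 20.15
tcp_pos: [0.531, 0.0086, 0.0502]
ee_rot: [[0.029, -1.0, 0.001], [-1.0, -0.029, 0.0], [-0.0, -0.001, -1.0]]
wrist_force: [-0.4, -0.3, 0.1]
gripper_width: 0.698
gripper_force: 0.0
```

move_arm(series=[[[0,0,0],[0,0,0.015],0.7],[[0,0,0],[0,0,0.015],0.7],[[0,0,0],[0,0,0],0.7],[[0,0,0],[0,0,0],0.7]])

```text
time_s: 20.55
tcp_pos: [0.5303, 0.0083, 0.0343]
ee_rot: [[0.029, -1.0, -0.001], [-1.0, -0.029, -0.0], [0.0, 0.001, -1.0]]
wrist_force: [-0.4, 0.4, 0.3]
gripper_width: 0.698
gripper_force: 0.0
```

move_arm(series=[[[0,0,0],[0,0,0],0],[[0,0,0],[0,0,0],0],[[0,0,0],[0,0,0],0],[[0,0,0],[0,0,0],0],[[0,0,0],[0,0,0],0],[[0,0,0],[0,0,0],0],[[0,0,0],[0,0,0],0]])

```text
time_s: 21.25
tcp_pos: [0.5305, 0.0084, 0.0347]
ee_rot: [[0.029, -1.0, 0.0], [-1.0, -0.029, -0.0], [0.0, -0.0, -1.0]]
wrist_force: [-1.6, 0.5, 1.5]
gripper_width: 0.456
gripper_force: 30.0
```

Run:
```python
from fit import *
w=J(p,(-.016,-.06,.034));delta(w,-90+np.degrees(p[2]));print(w)
```

```text
t 21.25 tcp [0.5305 0.0084 0.0347] yaw -88.35 F [-1.56  0.55  1.5 ] shift mm tool [ -0.1 -38.3   0.7] turn units 1.342
[0.56877649 0.00961625 0.034     ]
```

move_arm(series=[[[0,0,0.45],[0,0,0],0],[[0,0,0.45],[0,0,0],0],[[0,0,0.44],[0,0,0],0],[[0,0,0],[0,-0.012,0],0],[[0,0,0],[0,-0.014,0],0],[[0,0,0],[0,-0.014,0],0],[[0,0,0],[0,-0.014,0],0],[[0,0,0],[0,-0.008,0],0],[[0,0,0],[0,-0.004,0],0],[[0,0,0],[0,0,0],0]])

```text
time_s: 22.25
tcp_pos: [0.5641, 0.0048, 0.0347]
ee_rot: [[-0.105, -0.994, 0.001], [-0.994, 0.105, -0.0], [0.0, -0.001, -1.0]]
wrist_force: [-1.5, -1.0, 5.0]
gripper_width: 0.459
gripper_force: 30.0
```

move_arm(series=[[[0,0,0],[0,-0.004,0],0],[[0,0,0],[0,-0.002,0],0],[[0,0,0],[0,0,0],0]])

```text
time_s: 22.55
tcp_pos: [0.5664, 0.0045, 0.0347]
ee_rot: [[-0.105, -0.994, -0.0], [-0.994, 0.105, -0.0], [0.0, 0.0, -1.0]]
wrist_force: [-1.6, 0.1, 5.2]
gripper_width: 0.46
gripper_force: 30.0
```

move_arm(series=[[[0,0,0],[0,-0.002,0],0],[[0,0,0],[0,-0.002,0],0],[[0,0,0],[0,0,0],0]])

```text
time_s: 22.85
tcp_pos: [0.5672, 0.0043, 0.0348]
ee_rot: [[-0.105, -0.995, -0.003], [-0.995, 0.105, -0.0], [0.001, 0.003, -1.0]]
wrist_force: [-5.4, 1.2, 7.6]
gripper_width: 0.455
gripper_force: 30.0
```

move_arm(series=[[[0,0,0],[0,-0.002,0],0],[[0,0,0],[0,-0.002,0],0],[[0,0,0],[0,0,0],0]])

```text
time_s: 23.15
tcp_pos: [0.5674, 0.0042, 0.0348]
ee_rot: [[-0.104, -0.995, -0.007], [-0.995, 0.104, -0.001], [0.001, 0.006, -1.0]]
wrist_force: [-9.3, 4.1, 12.7]
gripper_width: 0.455
gripper_force: 30.0
```

move_arm(series=[[[0,0,0],[0,0.003,0],0],[[0,0,0],[-0.01,0,0],0],[[0,0,0],[-0.01,0,0],0],[[0,0,0],[-0.01,0,0],0],[[0,0,0],[-0.01,0,0],0],[[0,0,0],[-0.01,0,0],0],[[0,0,0],[-0.01,0,0],0],[[0,0,0],[-0.01,0,0],0],[[0,0,0],[-0.006,0,0],0],[[0,0,0],[0,0,0],0]])

```text
time_s: 24.15
tcp_pos: [0.5709, 0.0405, 0.0348]
ee_rot: [[-0.104, -0.995, -0.005], [-0.995, 0.104, -0.003], [0.003, 0.005, -1.0]]
wrist_force: [-6.0, -4.1, 7.9]
gripper_width: 0.457
gripper_force: 30.0
```

Run:
```python
from fit import *
w=J(p,(-.016,-.014,.034));delta(w,-90+np.degrees(p[2]))
S=r.capture("scene");T=r.capture("top")
for n in("scene","top"):print([(t,np.round(d["centre"],1).tolist(),round(d["score"],2)) for t in("stop_face","blank_end","lever_tab") for d in r.pinpoint(t,n)[:3]])
save({"img":np.hstack([cv2.resize(T["img"][160:230,240:310],(390,390),interpolation=2),cv2.resize(S["img"][200:270,310:380],(390,390),interpolation=2)])},"a6")
```

```text
t 24.15 tcp [0.5709 0.0405 0.0348] yaw -95.99 F [-5.96 -4.11  7.94] shift mm tool [-15.1  -1.2   0.7] turn units 0.008
[('stop_face', [348.2, 251.7], 0.54), ('stop_face', [442.2, 316.5], 0.26), ('blank_end', [344.4, 246.6], 0.82), ('lever_tab', [378.1, 256.3], 0.47), ('lever_tab', [286.2, 226.0], 0.29)]
[('stop_face', [272.3, 184.1], 0.41), ('stop_face', [295.3, 189.6], 0.18), ('blank_end', [306.3, 260.5], 0.88), ('blank_end', [281.3, 186.8], 0.7)]
```

View pics/a6.png

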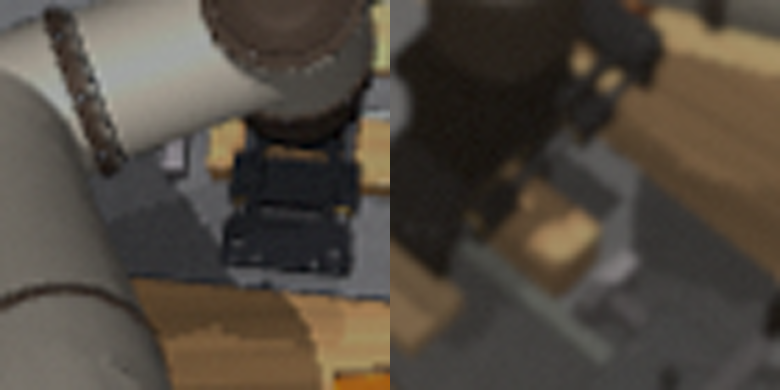

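move_arm(series=[[[0,0,0],[0,0.002,0],0],[[0,0,0],[-0.005,0,0],0],[[0,0,0],[-0.005,0,0],0],[[0,0,0],[-0.005,0,0],0],[[0,0,0],[-0.003,0,0],0],[[0,0,0],[0,0,0],0]])

```text
time_s: 25.15
tcp_pos: [0.5718, 0.0498, 0.0347]
ee_rot: [[-0.105, -0.995, -0.003], [-0.995, 0.105, -0.002], [0.002, 0.003, -1.0]]
wrist_force: [-3.8, -3.1, 7.8]
gripper_width: 0.457
gripper_force: 30.0
```

move_arm(series=[[[0,0,0],[-0.002,0,0],0],[[0,0,0],[-0.002,0,0],0],[[0,0,0],[0,0,0],0]])

```text
time_s: 25.45
tcp_pos: [0.5719, 0.0517, 0.0347]
ee_rot: [[-0.105, -0.994, -0.003], [-0.994, 0.105, -0.002], [0.003, 0.003, -1.0]]
wrist_force: [-3.1, -4.3, 6.8]
gripper_width: 0.459
gripper_force: 30.0
```

move_arm(series=[[[0,0,0],[-0.002,0,0],0],[[0,0,0],[0,0,0],0]])

```text
time_s: 25.65
tcp_pos: [0.572, 0.0526, 0.0347]
ee_rot: [[-0.105, -0.994, -0.003], [-0.994, 0.105, -0.002], [0.003, 0.003, -1.0]]
wrist_force: [-3.6, -3.7, 6.8]
gripper_width: 0.46
gripper_force: 30.0
```

move_arm(series=[[[0,0,0],[-0.002,0,0],0],[[0,0,0],[0,0,0],0]])

```text
time_s: 25.85
tcp_pos: [0.5721, 0.0536, 0.0347]
ee_rot: [[-0.105, -0.994, -0.003], [-0.994, 0.105, -0.002], [0.003, 0.003, -1.0]]
wrist_force: [-3.4, -4.9, 7.9]
gripper_width: 0.456
gripper_force: 30.0
```

move_arm(series=[[[0,0,0],[-0.002,0,0],0],[[0,0,0],[0,0,0],0]])

```text
time_s: 26.05
tcp_pos: [0.5722, 0.0546, 0.0348]
ee_rot: [[-0.105, -0.994, -0.003], [-0.994, 0.105, -0.002], [0.003, 0.003, -1.0]]
wrist_force: [-3.8, -4.9, 7.4]
gripper_width: 0.459
gripper_force: 30.0
```

move_arm(series=[[[0,0,0],[-0.002,0,0],0],[[0,0,0],[0,0,0],0]])

```text
time_s: 26.25
tcp_pos: [0.5724, 0.0556, 0.0347]
ee_rot: [[-0.105, -0.994, -0.003], [-0.994, 0.105, -0.002], [0.003, 0.003, -1.0]]
wrist_force: [-3.9, -3.5, 7.1]
gripper_width: 0.456
gripper_force: 30.0
```

move_arm(series=[[[0,0,0],[-0.002,0,0],0],[[0,0,0],[0,0,0],0]])

```text
time_s: 26.45
tcp_pos: [0.5724, 0.0559, 0.0348]
ee_rot: [[-0.105, -0.994, -0.003], [-0.994, 0.105, -0.003], [0.003, 0.003, -1.0]]
wrist_force: [-2.9, -6.9, 7.8]
gripper_width: 0.455
gripper_force: 30.0
```

move_arm(series=[[[0,0,0],[-0.001,0,0],0],[[0,0,0],[0,0,0],0],[[0,0,0],[0,0,0],0],[[0,0,0],[0,0,0],0]])

```text
time_s: 26.85
tcp_pos: [0.5724, 0.056, 0.0348]
ee_rot: [[-0.105, -0.994, -0.004], [-0.994, 0.105, -0.003], [0.004, 0.003, -1.0]]
wrist_force: [-3.1, -8.2, 7.4]
gripper_width: 0.46
gripper_force: 30.0
```

move_arm(series=[[[0,0,0],[0,0,0],0.65],[[0,0,0],[0,0,0],0.65],[[0,0,0],[0,0,0],0.65],[[0,0,0],[0,0,0],0.65],[[0,0,0],[0,0,0],0.65],[[0,0,0],[0,0,-0.02],0.65],[[0,0,0],[0,0,-0.03],0.65],[[0,0,0],[0,0,-0.05],0.65],[[0,0,0],[0,0,-0.08],0.65],[[0,0,0],[0,0,-0.1],0.65],[[0,0,0],[0,0,0],0.65]])

```text
time_s: 27.95
tcp_pos: [0.5782, 0.0597, 0.1835]
ee_rot: [[-0.103, -0.995, 0.017], [-0.995, 0.103, 0.004], [-0.005, -0.016, -1.0]]
wrist_force: [0.4, -0.3, 0.5]
gripper_width: 0.649
gripper_force: 0.0
```

move_arm(series=[[[0,0,0],[0.1,0,0],0.65],[[0,0,0],[0.1,0,0],0.65],[[0,0,0],[0.1,0,0],0.65],[[0,0,0],[0.1,0,0],0.65],[[0,0,0],[0.1,0,0],0.65],[[0,0,0],[0.1,0,0],0.65],[[0,0,0],[0,0,0],0.65],[[0,0,0],[0,0,0],0.65]])

```text
time_s: 28.75
tcp_pos: [0.5415, -0.241, 0.1748]
ee_rot: [[-0.108, -0.994, 0.001], [-0.994, 0.108, 0.0], [-0.0, -0.001, -1.0]]
wrist_force: [-0.0, 1.4, -0.9]
gripper_width: 0.651
gripper_force: 0.0
```

Run:
```python
from bl import *
S=r.capture("scene");T=r.capture("top");print(r.sense()["time_s"],r.sense()["tcp_pos"])
for n in("scene","top"):print([(t,np.round(d["centre"],1).tolist(),round(d["score"],2)) for t in("stop_face","blank_end","lever_tab") for d in r.pinpoint(t,n)[:3]])
save({"img":np.hstack([cv2.resize(T["img"][160:220,240:300],(390,390),interpolation=2),cv2.resize(S["img"][210:270,320:380],(390,390),interpolation=2)])},"a7")
```

```text
28.85 [ 0.54206139 -0.23912626  0.17486852]
[('stop_face', [347.8, 251.7], 0.58), ('blank_end', [365.5, 183.3], 0.97), ('blank_end', [402.1, 206.4], 0.83), ('blank_end', [348.6, 251.8], 0.69), ('lever_tab', [382.1, 257.7], 0.58)]
[('stop_face', [273.8, 184.0], 0.43), ('blank_end', [257.7, 264.0], 0.92), ('blank_end', [276.0, 183.5], 0.71), ('lever_tab', [274.5, 188.6], 0.69)]
```

View pics/a7.png

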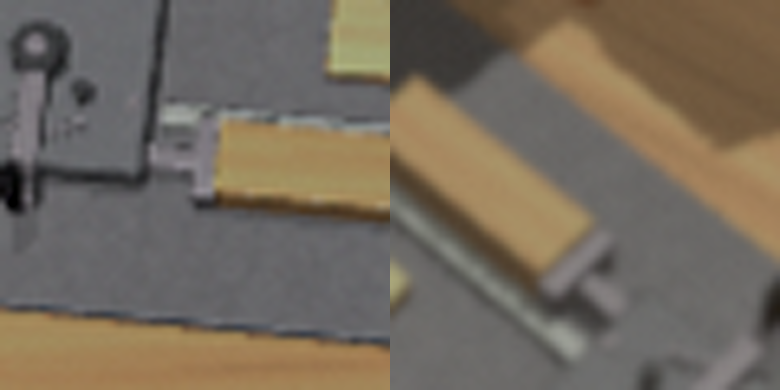

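Run:
```python
from bl import *
T=r.capture("top");roi=(270,176,313,199)
m=mask(T,roi);print(m.sum()/16);q,f=fitb([(T,np.array(roi),m)],[.571,.053,-.105]);print(q,f)
for P in([.5887,.0654,-.1003],[.591,.0676,-.1054]):print(J(P,(-.016,-.014,0)),P[2])
```

```text
469.5625
[ 0.5726239   0.05366714 -0.11265183] 0.06388925861839478
[0.57137857 0.05307247 0.        ] -0.1003
[0.57361592 0.05536097 0.        ] -0.1054
```

```bash
python3 -c "
from station import r
print(r.finish_job())"
```

```text
the job is handed in; nothing more can be done
None
```

I pressed the lever home with about 14–16 N at the wrist, clicked it forward one notch at a time to the third, then butted the blank against the fence and stop, released it and handed the job in. The last pictures show the lever in notch 3 and the blank flush; no score came back.

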